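Free a lapping-jig carrier held by two knobs of unmarked thread hand

TASK

Free the specimen carrier of the rock-section lapping jig: back off both black locking knobs, then draw the carrier out by its red tab as far as it goes, and let go. One knob has a left-hand thread and nothing marks which, so try each gently and reverse if it only tightens: never put more than 0.5 N m on a knob. Leave the jar, the slide box and the loupe where they are.

Things in the scene. Friction and masses are not known exactly. Their poses are not given: they have to be found in the camera images.
- jig: white fixed jig 180 x 260 x 30 mm with steel side rails and a dark bridge bar (44 mm deep, 256 mm wide, top 66 mm above the bench) across it. Origin on the bench; x points from the tab end to the bridge end; the bridge and both knob axes are at x = +30 mm, y = +70 and -70 mm.
- knob_a_grip (a point): centre of the black bar grip of locking knob a, on its upright screw axis: bar 50 mm long (point's x), 14 wide (y), 28 high; centre 102 mm above the bench when tight, 14 mm of thin neck below the bar. Stands on the jig's bridge at one of two places, bar within 35 degrees of the jig's x. The knobs look alike; either may be at either place.
- knob_b_grip (a point): centre of the black bar grip of locking knob b, on its upright screw axis: bar 50 mm long (point's x), 14 wide (y), 28 high; centre 102 mm above the bench when tight, 14 mm of thin neck below the bar. Stands on the jig's bridge at one of two places, bar within 35 degrees of the jig's x. The knobs look alike; either may be at either place.
- boss_a: fixed round steel collar (40 mm across, 8 mm high, origin at its underside) below knob a. The knob begins tight. Thread hand unmarked: right-hand loosens anticlockwise from above, left-hand clockwise. Loosening, it slips at 0.2 N m, rises 4 mm per rad, clears the carrier after 0.8 rad of slip, end stop at 1.7 rad. The tightening way it never slips, only winds up its stud.
- boss_b: fixed round steel collar (40 mm across, 8 mm high, origin at its underside) below knob b. The knob begins tight. Thread hand unmarked: right-hand loosens anticlockwise from above, left-hand clockwise. Loosening, it slips at 0.2 N m, rises 4 mm per rad, clears the carrier after 0.8 rad of slip, end stop at 1.7 rad. The tightening way it never slips, only winds up its stud.
- stud_a (a joint): elastic wind-up of the slender stud under knob a in rad, + anticlockwise from above, 0 when let go; 2.5 N m per rad, so it shows the torque on the knob. Turned the loosening way the knob slips at 0.08 rad (0.2 N m); turned the tightening way the wind-up follows the knob. Past 0.2 rad (0.5 N m) either way the stud is overstrained.
- stud_b (a joint): elastic wind-up of the slender stud under knob b in rad, + anticlockwise from above, 0 when let go; 2.5 N m per rad, so it shows the torque on the knob. Turned the loosening way the knob slips at 0.08 rad (0.2 N m); turned the tightening way the wind-up follows the knob. Past 0.2 rad (0.5 N m) either way the stud is overstrained.
- carrier_tab (a point): middle of the upright red tab on the front edge of the aluminium carrier: 12 mm thick (along x), 40 mm wide (along y), top 85 mm and this point 67 mm above the bench, the carrier plate's top 41 mm above the bench; axes as the jig's. Pinched from above front to back.
- carrier (a joint): how far the carrier is drawn out, in m: 0 home (locked by the pins of both knobs), 0.05 at its stop; it slides towards the jig's -x against about 2.5 N and 8 N per m/s.
- jar_mid (a point): middle of a closed amber jar, 52 mm across, 75 mm high, standing on the bench beside the jig (bystander)
- slidebox_mid (a point): middle of a green and white slide box 85 x 55 x 32 mm lying on the bench beside the jig (bystander)
- loupe_mid (a point): middle of a black loupe, 41 mm across, 30 mm high, standing on the bench beyond the jig (bystander)

How it is judged:
By the outcome, as a careful person would: the job done as asked, in the order asked, and still so for the second after the job is handed in, with the robot touching nothing.
It also fails if it takes over 72 s, if anything falls off the work surface, if the arm or the gripper's body presses on something with over 40 N, if the wrist force passes 120 N, or if a joint passes its speed limit or range.

ROBOT

A 7-joint arm with a two-finger parallel gripper is mounted at the origin on the work surface. World frame = base frame: x ahead of the robot, y to its left, z up, the work surface at z = 0. Lengths are in m, angles in degrees, forces in N, time in s.
With the tool pointing down it reaches from about 0.425 to 0.95 m from the base axis. Payload 4.7 kg.
Tool frame: the origin (TCP) lies midway between the tips of the shut fingers; the grasp point (between the pads) lies 19 mm behind it; x points along the fingers, y is the direction in which the jaws open and shut, and the axes are right-handed (so a half turn about x gives the same grasp; the last joint's range is limited). The gripper opens to 85 mm and grips with 20 to 120 N. Pads are 22 mm wide; open, the fingers measure 114 mm over their backs; the gripper's body (76 mm by 85 mm) begins 54 mm behind the grasp point. The pads swing forward as they close: fully open they stand 13 mm farther back than shut.
Start: joints at [68.818, 26.849, -2.785, 87.806, 1.381, 65.374, -4.715], TCP at [0.226, -0.636, 0.231] pointing down, gripper open.
Joint ranges: [-148.3, 148.3], [-19.14, 114.17], [-79.39, 73.82], [5.75, 140.21], [-59.74, 239.74], [12.07, 113.84], [-152.46, 152.46]. Speed limits (degrees/s): [147.25, 147.25, 180, 180, 180, 180, 180].

INTERFACE

Orientations are given as [roll, pitch, yaw] about the fixed x, y, z axes, in that order (R = Rz(yaw) Ry(pitch) Rx(roll)).
In Python, from workcell import r gives the robot as it stands.
- The arm moves only by the tool step_arm, never from a script. Its argument "rows" is a list of rows, each an object with "dp": the shift along the world's x, y, z in units of 0.15 m (1.0 is 0.15 m), a list of three; "turn": the turn, a rotation vector about the world's x, y, z in units of pi/4 rad (1.0 is pi/4 rad), a list of three. A call has 1 to 20 rows; each row shifts and turns the pose as measured when the row begins; what a row does not reach is not made up. A row lasts 1/8 s, in which the tool goes at most 62.5 mm and 10.7 degrees, less where a joint would pass 70% of its speed; a pose out of reach is approached as far as the arm can. A call with a number of a shift or a turn outside -1 to 1 is refused whole. A call with a gripper value outside its range is refused whole. "grip" is the opening, from -1 (shut) to 1 (fully open), set as the call begins (left out, the last holds). The fingers move at their own pace and stop on an object; the grip force is fixed at half the most. Time passes only in rows, so rows that do not move let the fingers close. It gives the time, the measured TCP pose, the force and the opening at its end, in the units of the state.
- r.get_state(): the state, without advancing time (a new reading comes with each control period).
- r.capture(name): name is "side" or "top"; returns the picture (420x560x3 uint8, blue, green, red); there is no depth.
- r.get_calibration(name): a dict with "intrinsics" (3x3 intrinsics, pixels), "D" ([k1, k2, p1, p2, k3] as OpenCV has them; the pictures are not rectified), "camera_from_world" (4x4, takes a point from world to camera coordinates). Camera axes: x right, y down, z forward; pixel columns grow to the right and rows downward; lengths in m; the calibration is good to about 2 mm. A picture is of the moment at which its call begins. get_calibration takes no time and is no camera call.
- r.hand_in(): hands the job in, once; it reports no verdict.
Trained networks look in the newest picture that a camera, given by its name, has taken for a name from the list of things; names that differ only in an ending like _2 or _b are one class to them, and where a whole thing is asked for, a point or a joint stands for the part that bears it (a point fixed in the world has none). Each returns a list of dicts, best first, with "p" (0 to 1); they miss things now and then, are a little off and sometimes report something else, mostly with a low value. They report only what shows in the picture. A call takes as long as a camera call.
- r.search_frame(thing, camera): "centre" ([row, column] in pixels, amid what is visible of it).
The state is a dict: "time": time; "joint_positions": joint angles; "joint_vel": joint speeds; "tau": joint torques, N m; "tcp_pos": TCP position; "orientation": TCP orientation; "wrist_force": force on the tool from outside, world axes, zero at the start; "wrist_torque": the same for the moment, N m; "width": finger opening in m.
Only numpy, scipy, OpenCV 4.12 (cv2) and the standard library are available. Lean on these libraries where they do the work, as an engineer would, in place of code of your own. Each camera call takes 0.05 s, during which the arm holds its last target.

## Working session

There is one attempt and no reset: what is moved stays moved. The work goes in short steps, Python scripts to look and compute and a tool call to move; the robot and the scene stay as the last step left them, time stands still between calls to the robot, and variables do not carry over. Pictures are saved under pics/ and viewed, and the job is handed in when it is done.

Besides the shell and the picture viewer there is one more tool, called after "Call:" as name(argument=value, ...) on one line, values as JSON. step_arm: Moves the arm, as the interface text tells. Shifts and turns lie within -1 to 1; 1 stands for 0.15 m of shift or pi/4 rad of turn. Its arguments: {"type":"object","properties":{"rows":{"type":"array","items":{"type":"object","properties":{"dp":{"type":"array","items":{"type":"number","minimum":-1,"maximum":1}},"turn":{"type":"array","items":{"type":"number","minimum":-1,"maximum":1}}}}},"grip":{"type":"number"}},"required":["rows"]}

```bash
mkdir -p pics; ls
cat > h.py <<'E'
from workcell import r
import numpy as np, cv2, json
def cal(n):
    c=r.get_calibration(n); return np.array(c["intrinsics"]),np.array(c["D"]),np.array(c["camera_from_world"])
def ray(n,rc):
    K,D,T=cal(n); u=cv2.undistortPoints(np.array([[[rc[1],rc[0]]]],float),K,D)[0,0]
    R=T[:3,:3];o=-R.T@T[:3,3];d=R.T@np.array([u[0],u[1],1.]);return o,d
def atz(n,rc,z):
    o,d=ray(n,rc);return o+d*(z-o[2])/d[2]
def proj(n,P):
    K,D,T=cal(n);P=np.atleast_2d(np.array(P,float));q,_=cv2.projectPoints(P,cv2.Rodrigues(T[:3,:3])[0],T[:3,3],K,D);return q[:,0]
def snap(n,f):
    im=r.capture(n);cv2.imwrite("pics/"+f,im);return im
E
python3 - <<'E'
from h import *
s=r.get_state();print(s)
for n in("top","side"):
    snap(n,n+"0.png"); K,D,T=cal(n);print(n,K.tolist(),(-T[:3,:3].T@T[:3,3]).round(3),T[:3,:3].round(2).tolist())
for n in("top","side"):
    for t in("knob_a_grip","carrier_tab","boss_a","jig"):
        print(n,t,[(np.round(d["centre"],1).tolist(),round(d["p"],2)) for d in r.search_frame(t,n)])
E
```

```text
pics
{'time': 0.0, 'joint_positions': array([68.81756086, 26.89758608, -2.78312078, 87.87481943,  1.3806026 ,
       65.37668547, -4.71511027]), 'joint_vel': array([-0.00758068, -0.04515597,  0.0372107 , -0.01116788,  0.01066333,
       -0.00447435,  0.01500564]), 'tau': array([ 1.03113684e-04, -5.10302174e+01, -4.66953730e-02, -2.37707502e+01,
        1.06398028e-02,  7.48689752e-03, -2.69230163e-06]), 'tcp_pos': array([ 0.22541174, -0.63561115,  0.23024998]), 'orientation': array([-87.6683927 ,  89.88445332, 111.85922384]), 'wrist_force': array([-0.31632885,  0.15107296, -0.48819504]), 'wrist_torque': array([-0.01671496, -0.08295831,  0.00696086]), 'width': 0.08520425293190667}
top [[399.5727796807925, 0.0, 279.95588887569915], [0.0, 399.5727796807925, 209.13768525351475], [0.0, 0.0, 1.0]] [0.523 0.033 0.836] [[-0.01, -1.0, -0.02], [-0.98, 0.01, -0.18], [0.18, 0.01, -0.98]]
side [[379.28488304275027, 0.0, 283.5732029040983], [0.0, 379.28488304275027, 212.57239315065902], [0.0, 0.0, 1.0]] [0.417 0.477 0.591] [[-0.9, -0.44, 0.0], [-0.31, 0.63, -0.71], [0.31, -0.64, -0.71]]
top knob_a_grip [([213.2, 329.1], 0.58)]
top carrier_tab [([261.4, 356.2], 0.69)]
top boss_a [([224.0, 405.4], 0.74), ([217.8, 330.1], 0.7), ([263.2, 356.6], 0.45)]
top jig []
side knob_a_grip [([181.8, 297.2], 0.67)]
side carrier_tab [([200.7, 344.8], 0.75), ([184.5, 297.2], 0.5)]
side boss_a [([185.6, 296.7], 0.78), ([152.2, 331.7], 0.76), ([148.3, 381.7], 0.21)]
side jig [([207.6, 330.1], 0.89)]
```

View pics/top0.png

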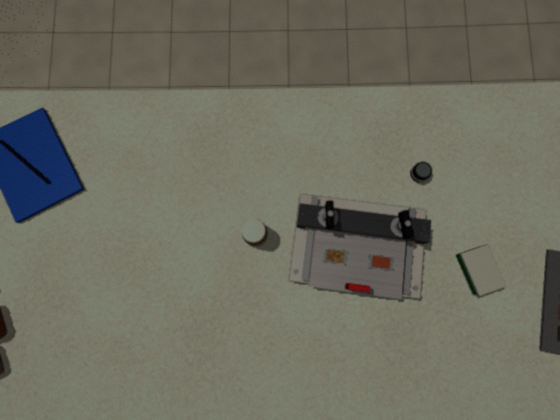

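View pics/side0.png

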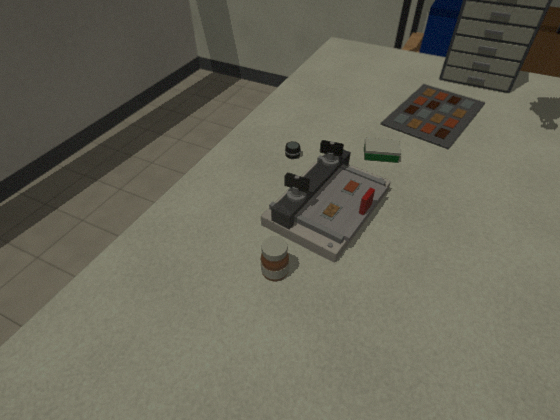

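Run:
```python
import cv2
a=cv2.imread("pics/top0.png")[180:310,280:440];b=cv2.imread("pics/side0.png")[110:260,240:430]
cv2.imwrite("pics/t0c.png",cv2.resize(a,None,fx=4.8,fy=4.5,interpolation=3) if 0 else cv2.resize(a,None,fx=4.5,fy=4.5,interpolation=2))
cv2.imwrite("pics/s0c.png",cv2.resize(b,None,fx=4,fy=4,interpolation=2))
```

```text
(no output)
```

View pics/t0c.png

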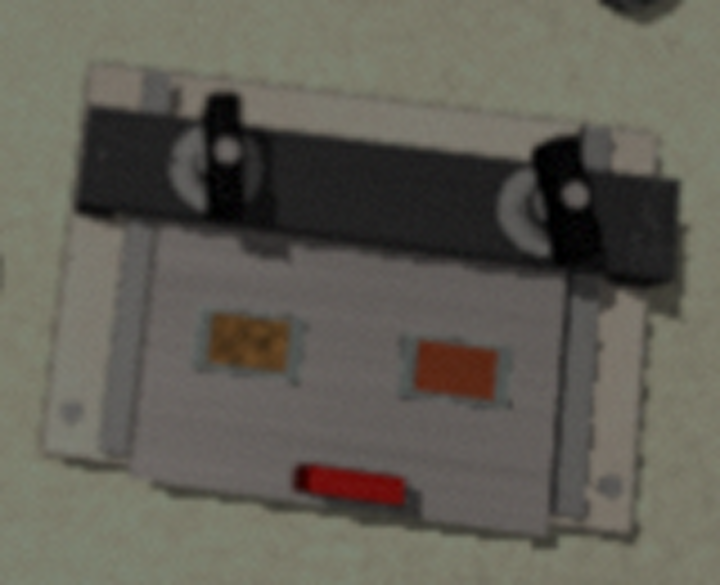

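View pics/s0c.png

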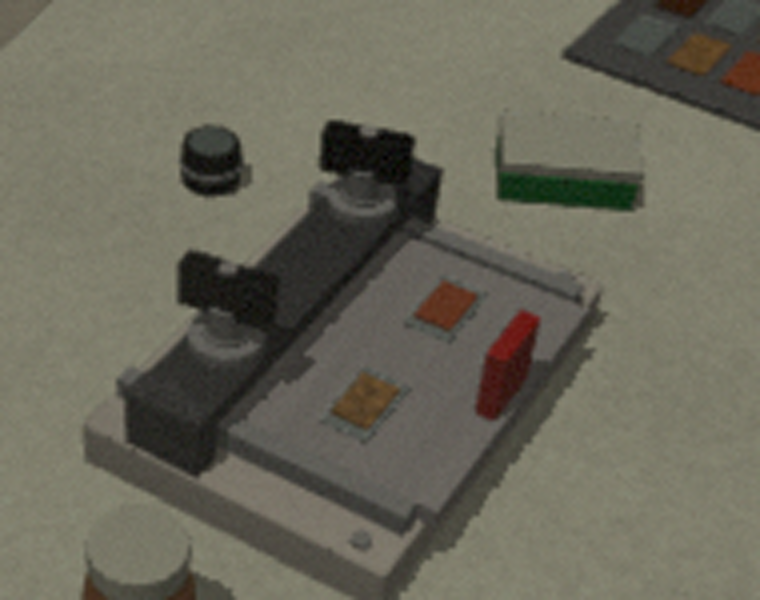

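```bash
cat > fit.py <<'E'
from h import *
from scipy.optimize import least_squares
T=lambda x,y:(280+(x-2)/4.5,180+(y-2)/4.5)
S=lambda x,y:(240+(x-1.5)/4,110+(y-1.5)/4)
obs=[("top",(.09,.13,.03),T(90,64)),("top",(-.09,.13,.03),T(45,458)),("top",(-.09,-.13,.03),T(632,540)),
("top",(.052,.128,.066),T(85,110)),("top",(.052,-.128,.066),T(681,182)),("top",(.008,-.128,.066),T(668,272)),
("top",(.03,.07,.116),T(228,151)),("top",(.03,-.07,.116),T(575,195)),
("side",(.03,.07,.116),S(228,268)),("side",(.03,-.07,.116),S(370,130)),
("side",(.09,.13,.03),S(86,432)),("side",(-.09,.13,.03),S(385,570)),("side",(.008,.128,.066),S(213,437)),("side",(.052,.128,.066),S(126,392))]
def w(p,q):
    c,s=np.cos(p[2]),np.sin(p[2]);return (p[0]+c*q[0]-s*q[1],p[1]+s*q[0]+c*q[1],q[2])
def f(p): return np.concatenate([proj(n,w(p,q))[0]-o for n,q,o in obs])
if __name__=="__main__":
    R=least_squares(f,[.55,0,0],loss="soft_l1");p=R.x
    print(p,np.degrees(p[2]));print(f(p).reshape(-1,2).round(1))
    print("knobs",w(p,(.03,.07,.102)),w(p,(.03,-.07,.102)))
    # free triangulated knobs
    for a,b in((T(228,151),S(228,268)),(T(575,195),S(370,130))):
        g=lambda X:np.concatenate([proj("top",X)[0]-a,proj("side",X)[0]-b])
        r2=least_squares(g,[.5,0,.1]);print(r2.x,r2.fun.round(2))
    # bar direction at z .116: top face end edge midpoints
    for e in(((222,96),(225,222)),((558,145),(585,262))):
        A,B=[atz("top",T(*q)[::-1],.116 if i==0 else .110) for i,q in enumerate(e)];print(A,B,np.degrees(np.arctan2(*(A-B)[1::-1])))
    # tab top
    print("tab",[atz("top",T(*q)[::-1],.085) for q in((310,466),(408,478),(405,507),(300,490))])
    print(p.tolist())
E
python3 fit.py
python3 - <<'E'
from h import *
im=cv2.imread("pics/top0.png")
for x0,y0 in((318,192),(393,204)):
    c=im[y0:y0+34,x0:x0+26];print()
    c=cv2.resize(c,None,fx=16,fy=16,interpolation=0);c=np.clip(c.astype(float)*3,0,255).astype("uint8");cv2.imwrite(f"pics/k{x0}.png",c)
a=cv2.imread("pics/k318.png");b=cv2.imread("pics/k393.png");cv2.imwrite("pics/kk.png",cv2.resize(np.hstack([a,b]),None,fx=.95,fy=.95))
E
```

```text
[ 0.6043853  -0.11270824 -0.11510988] -6.595310465800899
[[-0.7 -2.4]
 [ 0.5 -2. ]
 [ 2.8 -5.5]
 [ 0.1  2.1]
 [ 0.1 -0.5]
 [ 2.1  2.2]
 [-0.4  2.8]
 [ 0.3  1. ]
 [ 1.5  1.8]
 [-0.4  1.4]
 [-4.  -1.7]
 [-1.3  0.8]
 [-1.4 -0.2]
 [ 1.4  2.4]]
knobs (np.float64(0.6422266704240157), np.float64(-0.04661716377625147), 0.102) (np.float64(0.6261468521631529), np.float64(-0.18569066752408125), 0.102)
[ 0.64652521 -0.04732484  0.11863629] [ 0.09  0.27 -0.3  -0.06]
[ 0.62641317 -0.18404226  0.12086914] [ 0.12  0.44 -0.54 -0.1 ]
[ 0.67024783 -0.04576757  0.116     ] [ 0.61930367 -0.04599371  0.11      ] 0.2543421653142789
[ 0.64833218 -0.17995612  0.116     ] [ 0.60160928 -0.18929429  0.11      ] 11.302373726752794
tab [array([ 0.5218738 , -0.08002378,  0.085     ]), array([ 0.51682924, -0.11951762,  0.085     ]), array([ 0.50531099, -0.11769153,  0.085     ]), array([ 0.51231457, -0.07555824,  0.085     ])]
[0.6043852962047637, -0.11270824030855289, -0.11510988281946656]
```

View pics/kk.png

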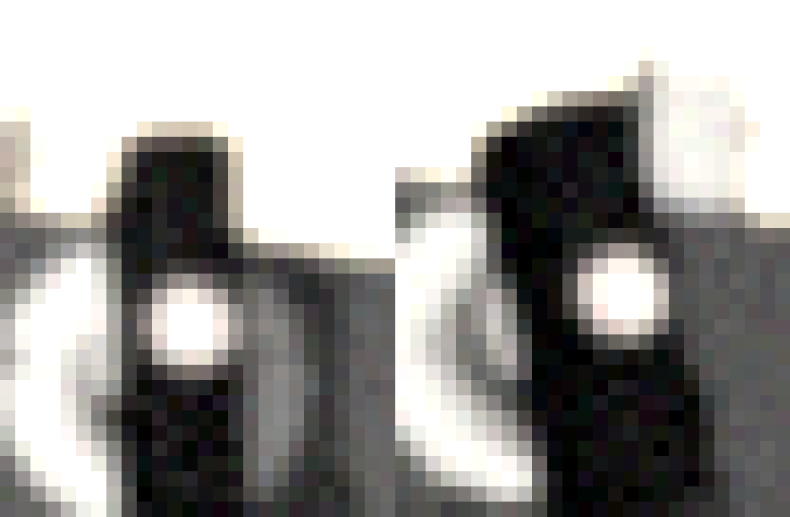

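```bash
cat > ov.py <<'E'
from fit import *
import sys
def box(p,x0,x1,y0,y1,z0,z1,yaw=0,c=(0,0)):
    L=[]
    V=[(x,y,z) for x in(x0,x1) for y in(y0,y1) for z in(z0,z1)]
    for i in range(8):
        for b in(1,2,4):
            if not i&b: L.append((V[i],V[i|b]))
    cc,s=np.cos(yaw),np.sin(yaw)
    f=lambda v:w(p,(c[0]+cc*v[0]-s*v[1],c[1]+s*v[0]+cc*v[1],v[2]))
    return [(f(a),f(b)) for a,b in L]
def overlay(p,ya,yb,tx,out,src="0",d=0):
    ims=[]
    for n,(x0,y0,ww,hh) in(("top",(285,190,150,115)),("side",(255,130,145,125))):
        im=cv2.imread(f"pics/{n}{src}.png")[y0:y0+hh,x0:x0+ww];s=5.3
        im=cv2.resize(im,None,fx=s,fy=s,interpolation=2);im=np.clip(im*1.8,0,255).astype("uint8")
        B=[(box(p,-.09,.09,-.13,.13,0,.03),(255,0,0)),(box(p,.008,.052,-.128,.128,.03,.066),(0,255,255)),
           (box(p,-.025,.025,-.007,.007,.088,.116,ya,(.03,.07)),(0,255,0)),(box(p,-.025,.025,-.007,.007,.088,.116,yb,(.03,-.07)),(0,255,0)),
           (box(p,tx-.006,tx+.006,-.02,.02,.049,.085),(255,0,255))]
        for L,c in B:
            for a,b in L:
                q=(proj(n,[a,b])+.5-[x0,y0])*s
                cv2.line(im,tuple(q[0].astype(int)),tuple(q[1].astype(int)),c,1)
        ims.append(im); cv2.imwrite(f"pics/{out}_{n}.png",im)
if __name__=="__main__":
    p=[.606,-.1127,np.radians(-7.3)]
    overlay(p,np.radians(7.5),np.radians(19),-.088,"ov1")
E
python3 ov.py
```

```text
(no output)
```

View pics/ov1_top.png

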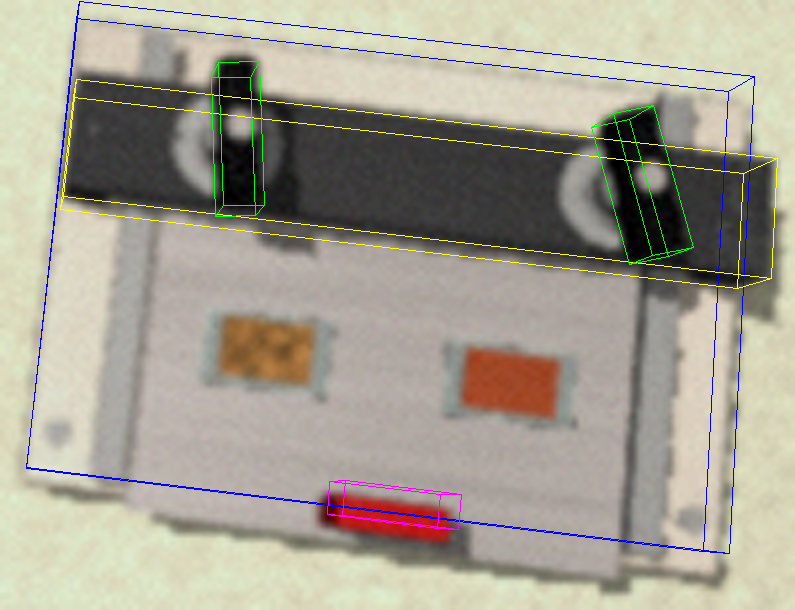

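View pics/ov1_side.png

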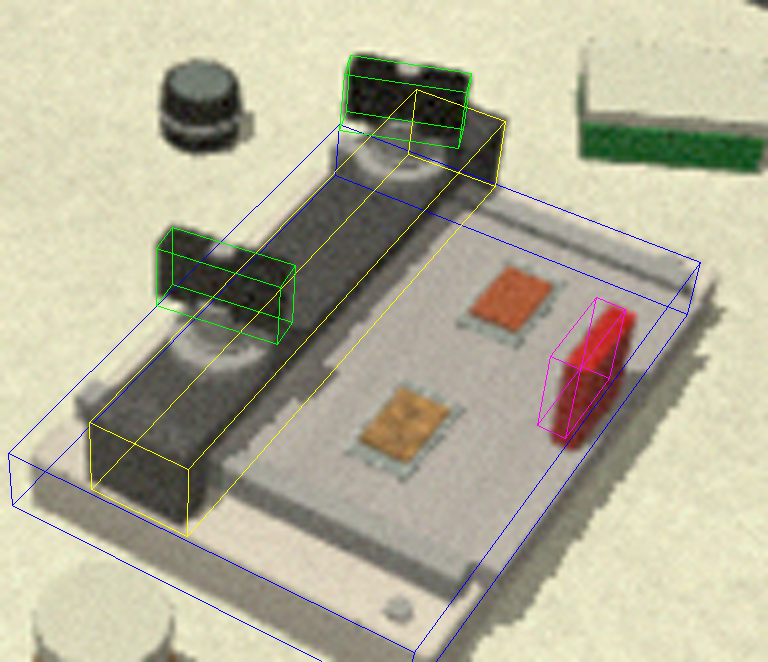

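```bash
cat > fit2.py <<'E'
from h import *
from fit import w
from scipy.optimize import least_squares
T=lambda x,y:(285+x/5.3-.5,190+y/5.3-.5)
S=lambda x,y:(255+x/5.3-.5,130+y/5.3-.5)
obs=[("top",(.09,.13,.03),T(78,20)),("top",(-.09,.13,.03),T(27,481)),("top",(-.09,-.13,.03),T(720,575)),
("top",(.052,.128,.066),T(75,70)),("top",(.052,-.128,.066),T(777,152)),("top",(.008,-.128,.066),T(764,265)),("top",(.008,.128,.066),T(64,190)),
("top",(.03,.07,.118),T(239,125)),("top",(.03,-.07,.118),T(654,178)),
("side",(.03,.07,.118),S(223,252)),("side",(.03,-.07,.118),S(410,70)),
("side",(.09,.13,.03),S(33,460)),("side",(.008,.128,.066),S(207,475)),("side",(.052,.128,.066),S(90,427)),("side",(.008,-.128,.066),S(503,122)),("side",(.052,-.128,.066),S(415,90))]
tab=[("top",(.006,.02,.085),T(328,492)),("top",(.006,-.02,.085),T(450,512)),("top",(-.006,-.02,.085),T(448,543)),("side",(-.006,-.02,.085),S(635,312)),("side",(.006,-.02,.085),S(610,300)),("side",(-.006,.02,.085),S(590,375)),("side",(.006,.02,.085),S(563,362))]
def f(p):
    off={"top":p[4:6],"side":p[6:8]}
    e=[proj(n,w(p,q))[0]+off[n]-o for n,q,o in obs]
    e+=[proj(n,w(p,(q[0]+p[3],q[1],q[2])))[0]+off[n]-o for n,q,o in tab]
    return np.concatenate(e+[p[4:8]/.5])
R=least_squares(f,[.6,-.11,-.12,-.09,0,0,0,0],loss="soft_l1")
p=R.x;print(p.round(4),np.degrees(p[2]));print(f(p)[:-4].reshape(-1,2).round(1).tolist())
for q in((.03,.07,0),(.03,-.07,0),(p[3],0,0)):print(w(p,q))
if __name__=="__main__":
    from ov import overlay
    overlay(p,np.radians(8),np.radians(19),p[3],"ov2")
E
python3 fit2.py
```

```text
Traceback (most recent call last):
  File "fit2.py", line 17, in <module>
    R=least_squares(f,[.6,-.11,-.12,-.09,0,0,0,0],loss="soft_l1")
  File "fit2.py", line 15, in f
    e+=[proj(n,w(p,(q[0]+p[3],q[1],q[2])))[0]+off[n]-o for n,q,o in tab]
        ~~~~^^^^^^^^^^^^^^^^^^^^^^^^^^^^^^
  File "h.py", line 11, in proj
    K,D,T=cal(n);P=np.atleast_2d(np.array(P,float));q,_=cv2.projectPoints(P,cv2.Rodrigues(T[:3,:3])[0],T[:3,3],K,D);return q[:,0]
          ~~~^^^
  File "h.py", line 4, in cal
    c=r.get_calibration(n); return np.array(c["intrinsics"]),np.array(c["D"]),np.array(c["camera_from_world"])
ValueError: time passes only in moves, steps and waits
```

```bash
python3 - <<'E'
s=open("h.py").read()
s=s.replace('def cal(n):\n    c=r.get','''import functools,os,pickle
@functools.lru_cache(None)
def cal(n):
    f="cal_"+n+".pkl"
    if os.path.exists(f): return pickle.load(open(f,"rb"))
    v=_cal(n);pickle.dump(v,open(f,"wb"));return v
def _cal(n):
    c=r.get''')
open("h.py","w").write(s)
E
python3 fit2.py 2>&1 | tail -5; cat pics/../cal_top.pkl|wc -c
```

```text
[ 0.6061 -0.1116 -0.1259 -0.0927 -0.1065 -0.1587  0.2564 -0.053 ] -7.215695059656994
[[-0.5, -3.5], [-0.7, -2.7], [1.2, -4.3], [-0.5, 1.8], [-0.7, 1.0], [0.7, 2.3], [-0.9, 1.2], [-0.2, 1.2], [-0.6, -0.0], [0.6, 0.4], [-0.3, 0.1], [-4.6, -0.9], [-3.4, -0.7], [-0.1, -0.5], [0.4, 0.1], [0.2, 0.0], [2.4, 0.2], [1.2, -0.9], [1.1, -0.1], [0.4, 0.6], [-0.4, 0.7], [0.5, 0.0], [-0.1, 0.2]]
(np.float64(0.6446352953639645), np.float64(-0.04590672414727322), 0)
(np.float64(0.6270505954616437), np.float64(-0.18479797055735236), 0)
(np.float64(0.5141165067498815), np.float64(-0.09994084411224666), 0)
454
```

```bash
cat > st.py <<'E'
from h import *
from scipy.spatial.transform import Rotation as Ro
def st(pr=True):
    s=r.get_state();R=Ro.from_euler("xyz",s["orientation"],degrees=True).as_matrix()
    x,y=R[:,0],R[:,1]
    yaw=np.degrees(np.arctan2(y[1],y[0]))
    # bar yaw that the jaws fit = jaw dir - 90 mod 180
    b=(yaw-90+90)%180-90
    if pr: print("t%.2f"%s["time"],"tcp",s["tcp_pos"].round(4),"x",x.round(3),"baryaw %.2f"%b,"F",s["wrist_force"].round(1),"M",s["wrist_torque"].round(3),"w %.4f"%s["width"],"q",s["joint_positions"].round(0))
    return s,R,b
if __name__=="__main__": st()
E
python3 st.py
```

```text
t0.50 tcp [ 0.2256 -0.6362  0.2313] x [ 0.  0. -1.] baryaw 19.52 F [-0.4  0.5  0.6] M [-0.036 -0.012  0.041] w 0.0853 q [69. 27. -3. 88.  1. 65. -5.]
```

Call:
step_arm(rows=[{"dp": [0.2, 0.28, 0]}, {"dp": [0.2, 0.28, 0]}, {"dp": [0.2, 0.28, 0]}, {"dp": [0.2, 0.28, 0]}, {"dp": [0.2, 0.28, 0]}, {"dp": [0.2, 0.28, 0]}, {"dp": [0.2, 0.28, 0]}, {"dp": [0.2, 0.28, 0]}, {"dp": [0.2, 0.28, 0]}, {"dp": [0.2, 0.28, 0]}, {"dp": [0.2, 0.28, 0]}, {"dp": [0.2, 0.28, 0]}, {"dp": [0.2, 0.28, 0]}, {"dp": [0.1, 0.14, 0]}], grip=1)

```text
validation failed for argument at $.ro...
```

```bash
python3 st.py
```

```text
t0.50 tcp [ 0.2256 -0.6362  0.2313] x [ 0.  0. -1.] baryaw 19.52 F [-0.4  0.5  0.6] M [-0.036 -0.012  0.041] w 0.0853 q [69. 27. -3. 88.  1. 65. -5.]
```

Call:
step_arm(rows=[{"dp": [0.2, 0.28, 0], "turn": [0, 0, -0.03]}, {"dp": [0.2, 0.28, 0], "turn": [0, 0, -0.03]}, {"dp": [0.2, 0.28, 0], "turn": [0, 0, -0.03]}, {"dp": [0.2, 0.28, 0], "turn": [0, 0, -0.03]}, {"dp": [0.2, 0.28, 0], "turn": [0, 0, -0.03]}, {"dp": [0.2, 0.28, 0], "turn": [0, 0, -0.03]}, {"dp": [0.2, 0.28, 0], "turn": [0, 0, -0.03]}, {"dp": [0.2, 0.28, 0], "turn": [0, 0, -0.03]}, {"dp": [0.2, 0.28, 0], "turn": [0, 0, -0.03]}, {"dp": [0.2, 0.28, 0], "turn": [0, 0, -0.03]}, {"dp": [0.2, 0.28, 0], "turn": [0, 0, -0.03]}, {"dp": [0.2, 0.28, 0], "turn": [0, 0, -0.03]}, {"dp": [0.2, 0.28, 0], "turn": [0, 0, -0.03]}, {"dp": [0.1, 0.14, 0], "turn": [0, 0, -0.03]}], grip=1)

```text
time: 2.25
tcp_pos: [0.6386, -0.0525, 0.2342]
orientation: [128.4, 89.6, -52.1]
wrist_force: [-1.2, -0.7, 0.4]
width: 0.0855
```

```bash
python3 st.py
```

```text
t2.25 tcp [ 0.6386 -0.0525  0.2342] x [ 0.004 -0.006 -1.   ] baryaw -0.48 F [-1.2 -0.7  0.4] M [-0.005 -0.005 -0.008] w 0.0855 q [ 11.  24. -15.  92.   7.  64. -95.]
```

Call:
step_arm(rows=[{"dp": [0.04, 0.044, -0.1], "turn": [0.008, 0.005, 0.025]}, {"dp": [0, 0, -0.2], "turn": [0, 0, 0]}, {"dp": [0, 0, -0.2], "turn": [0, 0, 0]}, {"dp": [0, 0, -0.1], "turn": [0, 0, 0]}, {"dp": [0, 0, 0], "turn": [0, 0, 0]}])

```text
time: 2.88
tcp_pos: [0.6433, -0.0478, 0.1385]
orientation: [1.3, 89.8, -177.8]
wrist_force: [-0.3, -0.1, 0.1]
width: 0.085
```

```bash
python3 st.py; python3 -c "
from h import *
a=snap('top','top1.png')[150:310,270:430];b=snap('side','side1.png')[80:250,220:400]
cv2.imwrite('pics/c1.png',np.hstack([cv2.resize(a,(400,400),interpolation=2),cv2.resize(b,(400,400),interpolation=2)]))"
```

```text
t2.88 tcp [ 0.6433 -0.0478  0.1385] x [-0.003 -0.    -1.   ] baryaw 0.87 F [-0.3 -0.1  0.1] M [ 0.008  0.007 -0.017] w 0.0850 q [ 11.  30. -14.  97.   9.  55. -96.]
```

View pics/c1.png

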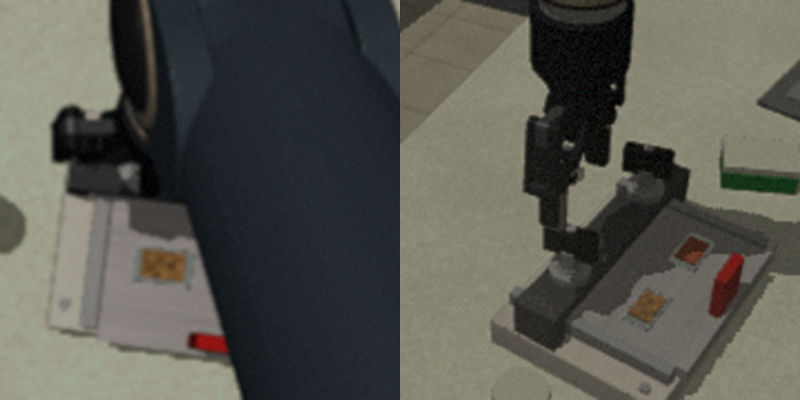

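Call:
step_arm(rows=[{"dp": [0.008, 0.012, -0.12], "turn": [0, 0, 0]}, {"dp": [0, 0, -0.12], "turn": [0, 0, 0]}, {"dp": [0, 0, -0.11], "turn": [0, 0, 0]}, {"dp": [0, 0, 0], "turn": [0, 0, 0]}])

```text
time: 3.48
tcp_pos: [0.6465, -0.0457, 0.0858]
orientation: [174.1, 89.8, -5.0]
wrist_force: [-0.0, 0.6, 0.3]
width: 0.0852
```

```bash
python3 st.py
```

```text
t3.48 tcp [ 0.6465 -0.0457  0.0858] x [ 0.003 -0.    -1.   ] baryaw 0.88 F [-0.   0.6  0.3] M [0.062 0.029 0.048] w 0.0852 q [ 10.  33. -14.  99.  10.  49. -97.]
```

Call:
step_arm(rows=[{"dp": [0, 0, 0], "turn": [0, 0, 0]}, {"dp": [0, 0, 0], "turn": [0, 0, 0]}, {"dp": [0, 0, 0], "turn": [0, 0, 0]}], grip=-0.4)

```text
time: 3.85
tcp_pos: [0.6473, -0.0456, 0.0867]
orientation: [175.7, 89.7, -3.5]
wrist_force: [-0.1, 0.3, 0.4]
width: 0.0322
```

```bash
python3 st.py
```

```text
t3.85 tcp [ 0.6473 -0.0456  0.0867] x [ 0.005 -0.    -1.   ] baryaw 0.89 F [-0.1  0.3  0.4] M [-0.011  0.043  0.02 ] w 0.0322 q [ 10.  33. -14.  99.  10.  49. -97.]
```

Call:
step_arm(rows=[{"dp": [-0.015, 0, -0.02], "turn": [0, -0.006, 0]}, {"dp": [0, 0, 0], "turn": [0, 0, 0]}], grip=-0.58)

```text
time: 4.1
tcp_pos: [0.6472, -0.0473, 0.0862]
orientation: [170.7, 89.1, -8.5]
wrist_force: [-1.4, 1.0, -2.3]
width: 0.0188
```

```bash
python3 st.py; python3 -c "
from h import *
b=snap('side','side2.png')[110:230,250:370]
cv2.imwrite('pics/c2.png',cv2.resize(np.clip(b*1.7,0,255).astype('uint8'),(600,600),interpolation=2))"
```

```text
t4.10 tcp [ 0.6472 -0.0473  0.0862] x [ 0.016 -0.002 -1.   ] baryaw 0.81 F [-1.4  1.  -2.3] M [ 0.377  0.171 -0.025] w 0.0188 q [ 10.  33. -14.  99.  10.  48. -97.]
```

View pics/c2.png

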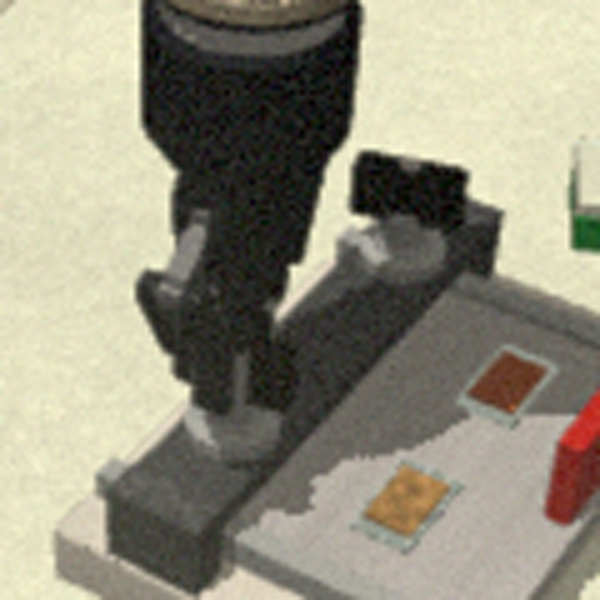

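Call:
step_arm(rows=[{"dp": [-0.013, -0.006, -0.01], "turn": [0.002, 0.02, 0]}, {"dp": [0, 0, 0], "turn": [0, 0, 0]}])

```text
time: 4.4
tcp_pos: [0.6471, -0.0472, 0.086]
orientation: [-176.5, 89.8, 4.4]
wrist_force: [-0.5, 0.1, 1.2]
width: 0.0184
```

```bash
python3 st.py
```

```text
t4.40 tcp [ 0.6471 -0.0472  0.086 ] x [ 0.004  0.    -1.   ] baryaw 0.87 F [-0.5  0.1  1.2] M [-0.064  0.098 -0.015] w 0.0184 q [ 10.  33. -14.  99.  10.  49. -97.]
```

Call:
step_arm(rows=[{"dp": [0, 0, 0], "turn": [0, 0, 0]}, {"dp": [0, 0, 0], "turn": [0, 0, 0]}], grip=-0.8)

```text
time: 4.65
tcp_pos: [0.6471, -0.0473, 0.0861]
orientation: [-177.0, 89.8, 3.8]
wrist_force: [-0.1, 0.2, 3.2]
width: 0.0164
```

```bash
python3 st.py
```

```text
t4.65 tcp [ 0.6471 -0.0473  0.0861] x [ 0.003  0.    -1.   ] baryaw 0.87 F [-0.1  0.2  3.2] M [ 0.096 -0.052 -0.047] w 0.0164 q [ 10.  33. -14.  99.  10.  49. -97.]
```

Call:
step_arm(rows=[{"dp": [0, 0, 0], "turn": [0, 0, 0.05]}, {"dp": [0, 0, 0], "turn": [0, 0, 0]}], grip=-1)

```text
time: 4.9
tcp_pos: [0.6471, -0.0472, 0.0862]
orientation: [-174.7, 89.8, 8.6]
wrist_force: [1.2, 0.3, 3.4]
width: 0.0165
```

```bash
python3 st.py
```

```text
t4.90 tcp [ 0.6471 -0.0472  0.0862] x [ 0.004  0.001 -1.   ] baryaw 3.25 F [1.2 0.3 3.4] M [ 0.142 -0.043 -0.093] w 0.0165 q [ 11.  34. -14.  99.  10.  49. -95.]
```

Call:
step_arm(rows=[{"dp": [0, 0, 0], "turn": [0, 0, 0.05]}, {"dp": [0, 0, 0], "turn": [0, 0, 0]}])

```text
time: 5.15
tcp_pos: [0.6471, -0.0472, 0.0861]
orientation: [-170.0, 89.8, 15.6]
wrist_force: [1.0, -0.0, 3.7]
width: 0.0169
```

```bash
python3 st.py
```

```text
t5.15 tcp [ 0.6471 -0.0472  0.0861] x [ 0.003  0.001 -1.   ] baryaw 5.62 F [ 1.  -0.   3.7] M [ 0.113  0.006 -0.158] w 0.0169 q [ 11.  34. -15.  99.  11.  49. -93.]
```

Call:
step_arm(rows=[{"dp": [0, 0, 0], "turn": [0, 0, 0.05]}, {"dp": [0, 0, 0], "turn": [0, 0, 0]}])

```text
time: 5.4
tcp_pos: [0.6471, -0.0472, 0.0862]
orientation: [-166.5, 89.8, 21.5]
wrist_force: [0.8, 0.5, 3.2]
width: 0.0163
```

```bash
python3 st.py
```

```text
t5.40 tcp [ 0.6471 -0.0472  0.0862] x [ 0.003  0.001 -1.   ] baryaw 7.99 F [0.8 0.5 3.2] M [ 0.177  0.001 -0.241] w 0.0163 q [ 11.  34. -15.  99.  11.  49. -91.]
```

Call:
step_arm(rows=[{"dp": [0, 0, 0], "turn": [0, 0, 0.04]}, {"dp": [0, 0, 0], "turn": [0, 0, 0]}])

```text
time: 5.65
tcp_pos: [0.6471, -0.0472, 0.0863]
orientation: [-165.4, 89.8, 24.5]
wrist_force: [-0.7, 0.7, 3.3]
width: 0.0165
```

```bash
python3 st.py
```

```text
t5.65 tcp [ 0.6471 -0.0472  0.0863] x [ 0.003  0.002 -1.   ] baryaw 9.91 F [-0.7  0.7  3.3] M [ 0.194  0.054 -0.214] w 0.0165 q [ 12.  34. -16.  99.  12.  49. -89.]
```

Call:
step_arm(rows=[{"dp": [0, 0, 0.001], "turn": [0, 0, 0.04]}, {"dp": [0, 0, 0], "turn": [0, 0, 0]}])

```text
time: 5.9
tcp_pos: [0.6471, -0.0472, 0.0864]
orientation: [-164.9, 89.8, 26.9]
wrist_force: [0.5, -0.0, 3.2]
width: 0.0166
```

```bash
python3 st.py; python3 -c "
from st import *
"
```

```text
t5.90 tcp [ 0.6471 -0.0472  0.0864] x [ 0.003  0.002 -1.   ] baryaw 11.83 F [ 0.5 -0.   3.2] M [ 0.104 -0.016 -0.187] w 0.0166 q [ 12.  34. -16.  98.  12.  49. -88.]
```

Call:
step_arm(rows=[{"dp": [0, 0, 0.003], "turn": [0, 0, 0.1]}, {"dp": [0, 0, 0.003], "turn": [0, 0, 0.1]}, {"dp": [0, 0, 0.002], "turn": [0, 0, 0.1]}, {"dp": [0, 0, 0.002], "turn": [0, 0, 0.1]}, {"dp": [0, 0, 0.002], "turn": [0, 0, 0.1]}, {"dp": [0, 0, 0.002], "turn": [0, 0, 0.1]}])

```text
time: 6.65
tcp_pos: [0.6469, -0.0469, 0.0884]
orientation: [-160.8, 89.8, 58.9]
wrist_force: [-0.7, 0.2, 3.7]
width: 0.0168
```

```bash
python3 st.py
```

```text
t6.65 tcp [ 0.6469 -0.0469  0.0884] x [ 0.002  0.003 -1.   ] baryaw 39.75 F [-0.7  0.2  3.7] M [ 0.165  0.023 -0.223] w 0.0168 q [ 17.  35. -23.  98.  17.  51. -64.]
```

Call:
step_arm(rows=[{"dp": [0, 0, 0.002], "turn": [0, 0, 0.1]}, {"dp": [0, 0, 0.002], "turn": [0, 0, 0.1]}, {"dp": [0, 0, 0.002], "turn": [0, 0, 0.1]}, {"dp": [0, 0, 0.002], "turn": [0, 0, 0.1]}, {"dp": [0, 0, 0.002], "turn": [0, 0, 0.1]}, {"dp": [0, 0, 0.002], "turn": [0, 0, 0.1]}, {"dp": [0, 0, 0.002], "turn": [0, 0, 0.1]}, {"dp": [0, 0, 0.002], "turn": [0, 0, 0.1]}, {"dp": [0, 0, 0.002], "turn": [0, 0, 0.1]}])

```text
time: 7.78
tcp_pos: [0.6465, -0.0468, 0.0913]
orientation: [-142.1, 89.8, 119.5]
wrist_force: [0.1, -0.3, 4.7]
width: 0.0164
```

```bash
python3 st.py
```

```text
t7.78 tcp [ 0.6465 -0.0468  0.0913] x [-0.002  0.003 -1.   ] baryaw 81.67 F [ 0.1 -0.3  4.7] M [ 0.097  0.075 -0.213] w 0.0164 q [ 24.  37. -34.  97.  24.  53. -28.]
```

Call:
step_arm(rows=[{"dp": [0, 0, 0], "turn": [0, 0, 0]}, {"dp": [0, 0, 0], "turn": [0, 0, 0]}, {"dp": [0, 0, 0.1], "turn": [0, 0, 0]}, {"dp": [0, 0, 0.2], "turn": [0, 0, 0]}, {"dp": [0, 0, 0.2], "turn": [0, 0, 0]}, {"dp": [-0.012, -0.08, 0], "turn": [0, 0, 0.2]}, {"dp": [-0.012, -0.08, 0], "turn": [0, 0, 0.2]}, {"dp": [-0.012, -0.08, 0], "turn": [0, 0, 0.2]}, {"dp": [-0.012, -0.08, 0], "turn": [0, 0, 0.2]}, {"dp": [-0.012, -0.08, 0], "turn": [0, 0, 0.2]}, {"dp": [-0.012, -0.08, 0], "turn": [0, 0, 0.2]}, {"dp": [-0.012, -0.08, 0], "turn": [0, 0, 0.2]}, {"dp": [-0.012, -0.08, 0], "turn": [0, 0, 0.2]}, {"dp": [-0.012, -0.08, 0], "turn": [0, 0, 0.2]}, {"dp": [-0.012, -0.08, 0], "turn": [0, 0, 0.2]}, {"dp": [-0.012, -0.08, 0], "turn": [0, 0, 0.2]}, {"dp": [0, -0.03, 0], "turn": [0, 0, 0.2]}], grip=0.3)

```text
time: 9.9
tcp_pos: [0.626, -0.1883, 0.1809]
orientation: [-32.0, 89.4, -18.9]
wrist_force: [0.3, -0.1, 0.6]
width: 0.0553
```

```bash
python3 st.py; python3 -c "
from h import *
a=snap('top','top3.png')[150:310,270:430];b=snap('side','side3.png')[80:250,220:400]
cv2.imwrite('pics/c3.png',np.hstack([cv2.resize(a,(400,400),interpolation=2),cv2.resize(b,(400,400),interpolation=2)]))"
```

```text
t9.90 tcp [ 0.626  -0.1883  0.1809] x [ 0.01  -0.003 -1.   ] baryaw 13.06 F [ 0.3 -0.1  0.6] M [0.049 0.007 0.017] w 0.0553 q [ 52.  41. -61.  92.  38.  69.  86.]
```

View pics/c3.png

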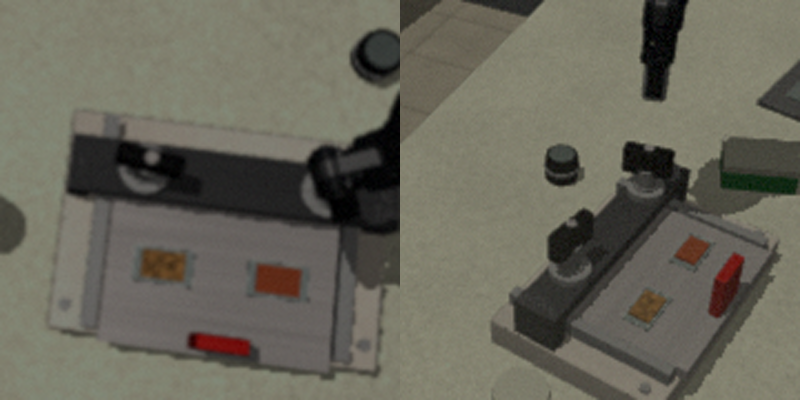

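Call:
step_arm(rows=[{"dp": [0.003, 0.022, -0.08], "turn": [0.004, 0.013, -0.031]}, {"dp": [0, 0, -0.1], "turn": [0, 0, 0]}, {"dp": [0, 0, -0.1], "turn": [0, 0, 0]}, {"dp": [0, 0, 0], "turn": [0, 0, 0]}], grip=0.6)

```text
time: 10.5
tcp_pos: [0.6259, -0.1833, 0.1355]
orientation: [172.3, 89.9, -176.6]
wrist_force: [0.0, -0.3, 0.7]
width: 0.0683
```

```bash
python3 st.py; python3 -c "
from h import *
b=snap('side','side4.png')[80:200,270:390]
cv2.imwrite('pics/c4.png',cv2.resize(np.clip(b*1.7,0,255).astype('uint8'),(600,600),interpolation=2))"
```

```text
t10.50 tcp [ 0.6259 -0.1833  0.1355] x [-0.002 -0.    -1.   ] baryaw 11.03 F [ 0.  -0.3  0.7] M [0.034 0.022 0.032] w 0.0683 q [ 50.  43. -59.  94.  40.  66.  82.]
```

View pics/c4.png

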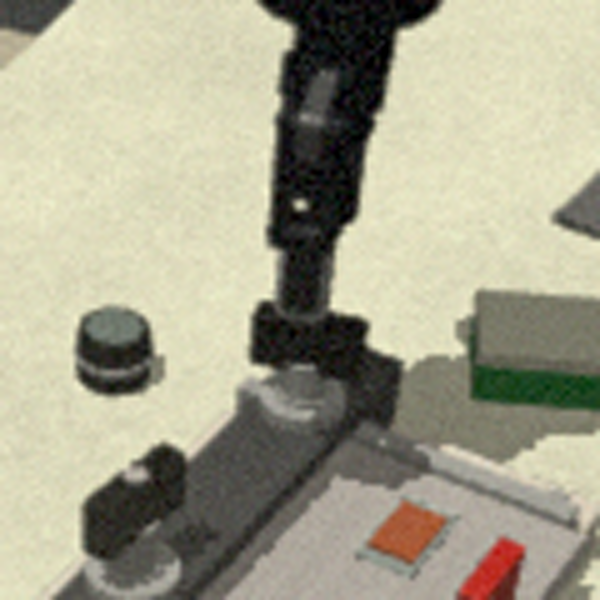

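Call:
step_arm(rows=[{"dp": [0.003, -0.01, -0.12], "turn": [0, 0, 0.013]}, {"dp": [0, 0, -0.12], "turn": [0, 0, 0]}, {"dp": [0, 0, -0.1], "turn": [0, 0, 0]}, {"dp": [0, 0, 0], "turn": [0, 0, 0]}])

```text
time: 11.05
tcp_pos: [0.6266, -0.1849, 0.0814]
orientation: [166.9, 89.9, 178.6]
wrist_force: [-1.2, -0.1, 0.1]
width: 0.0684
```

```bash
python3 st.py
```

```text
t11.05 tcp [ 0.6266 -0.1849  0.0814] x [-0.002  0.    -1.   ] baryaw 11.63 F [-1.2 -0.1  0.1] M [-0.016  0.011 -0.018] w 0.0684 q [ 49.  47. -56.  96.  43.  62.  80.]
```

Call:
step_arm(rows=[{"dp": [0, 0, 0], "turn": [0, 0, 0]}, {"dp": [0, 0, 0], "turn": [0, 0, 0]}, {"dp": [0, 0, 0], "turn": [0, 0, 0]}], grip=-0.55)

```text
time: 11.42
tcp_pos: [0.6276, -0.1858, 0.0825]
orientation: [-75.3, 89.9, -63.7]
wrist_force: [-0.4, 0.7, -0.4]
width: 0.0193
```

```bash
python3 st.py
```

```text
t11.43 tcp [ 0.6276 -0.1858  0.0825] x [ 0.001 -0.002 -1.   ] baryaw 11.61 F [-0.4  0.7 -0.4] M [ 0.148  0.034 -0.009] w 0.0193 q [ 49.  47. -56.  96.  43.  62.  80.]
```

Call:
step_arm(rows=[{"dp": [0, 0, 0.01], "turn": [0, 0, 0]}, {"dp": [0, 0, 0], "turn": [0, 0, 0]}], grip=-0.8)

```text
time: 11.68
tcp_pos: [0.6276, -0.1857, 0.0829]
orientation: [-34.6, 89.9, -23.0]
wrist_force: [1.2, -0.6, -3.6]
width: 0.0167
```

```bash
python3 st.py
```

```text
t11.68 tcp [ 0.6276 -0.1857  0.0829] x [ 0.001 -0.    -1.   ] baryaw 11.60 F [ 1.2 -0.6 -3.6] M [-0.003 -0.365  0.025] w 0.0167 q [ 49.  47. -56.  96.  43.  62.  80.]
```

Call:
step_arm(rows=[{"dp": [0, 0, 0], "turn": [0, 0, -0.05]}, {"dp": [0, 0, 0], "turn": [0, 0, 0]}], grip=-1)

```text
time: 11.92
tcp_pos: [0.6276, -0.1857, 0.0829]
orientation: [-40.5, 89.9, -31.3]
wrist_force: [1.0, -0.3, -4.6]
width: 0.0169
```

```bash
python3 st.py
```

```text
t11.93 tcp [ 0.6276 -0.1857  0.0829] x [ 0.001 -0.001 -1.   ] baryaw 9.21 F [ 1.  -0.3 -4.6] M [-0.02  -0.305  0.052] w 0.0169 q [ 49.  46. -56.  96.  43.  61.  78.]
```

Call:
step_arm(rows=[{"dp": [0, 0, 0], "turn": [0, 0, -0.05]}, {"dp": [0, 0, 0], "turn": [0, 0, 0]}])

```text
time: 12.18
tcp_pos: [0.6276, -0.1857, 0.0829]
orientation: [-48.2, 89.9, -41.4]
wrist_force: [2.0, -0.5, -4.3]
width: 0.0171
```

```bash
python3 st.py
```

```text
t12.18 tcp [ 0.6276 -0.1857  0.0829] x [ 0.001 -0.001 -1.   ] baryaw 6.84 F [ 2.  -0.5 -4.3] M [ 0.006 -0.365  0.219] w 0.0171 q [ 49.  46. -55.  96.  43.  61.  76.]
```

Call:
step_arm(rows=[{"dp": [0, 0, 0], "turn": [0, 0, -0.04]}, {"dp": [0, 0, 0], "turn": [0, 0, 0]}])

```text
time: 12.42
tcp_pos: [0.6276, -0.1857, 0.083]
orientation: [-52.7, 89.9, -47.7]
wrist_force: [1.6, -0.7, -4.2]
width: 0.0171
```

```bash
python3 st.py
```

```text
t12.43 tcp [ 0.6276 -0.1857  0.083 ] x [ 0.001 -0.001 -1.   ] baryaw 4.94 F [ 1.6 -0.7 -4.2] M [-0.055 -0.28   0.218] w 0.0171 q [ 48.  46. -55.  96.  42.  61.  75.]
```

Call:
step_arm(rows=[{"dp": [0, 0, 0.001], "turn": [0, 0, -0.04]}, {"dp": [0, 0, 0], "turn": [0, 0, 0]}])

```text
time: 12.68
tcp_pos: [0.6276, -0.1858, 0.0831]
orientation: [-56.0, 89.9, -53.0]
wrist_force: [1.6, -0.7, -3.9]
width: 0.017
```

```bash
python3 st.py
```

```text
t12.68 tcp [ 0.6276 -0.1858  0.0831] x [ 0.001 -0.001 -1.   ] baryaw 3.01 F [ 1.6 -0.7 -3.9] M [-0.06  -0.315  0.193] w 0.0170 q [ 48.  46. -55.  96.  42.  61.  73.]
```

Call:
step_arm(rows=[{"dp": [0, 0, 0.003], "turn": [0, 0, -0.1]}, {"dp": [0, 0, 0.003], "turn": [0, 0, -0.1]}, {"dp": [0, 0, 0.002], "turn": [0, 0, -0.1]}, {"dp": [0, 0, 0.002], "turn": [0, 0, -0.1]}, {"dp": [0, 0, 0.002], "turn": [0, 0, -0.1]}, {"dp": [0, 0, 0.002], "turn": [0, 0, -0.1]}, {"dp": [0, 0, 0.002], "turn": [0, 0, -0.1]}])

```text
time: 13.55
tcp_pos: [0.6275, -0.1863, 0.0854]
orientation: [-49.7, 89.9, -79.2]
wrist_force: [1.3, -2.0, -3.8]
width: 0.0168
```

```bash
python3 st.py
```

```text
t13.55 tcp [ 0.6275 -0.1863  0.0854] x [ 0.    -0.002 -1.   ] baryaw -29.54 F [ 1.3 -2.  -3.8] M [-0.076 -0.285  0.194] w 0.0168 q [ 44.  42. -48.  96.  36.  58.  44.]
```

Call:
step_arm(rows=[{"dp": [0, 0, 0.002], "turn": [0, 0, -0.1]}, {"dp": [0, 0, 0.002], "turn": [0, 0, -0.1]}, {"dp": [0, 0, 0.002], "turn": [0, 0, -0.1]}, {"dp": [0, 0, 0.002], "turn": [0, 0, -0.1]}, {"dp": [0, 0, 0.002], "turn": [0, 0, -0.1]}, {"dp": [0, 0, 0.002], "turn": [0, 0, -0.1]}, {"dp": [0, 0, 0.002], "turn": [0, 0, -0.1]}, {"dp": [0, 0, 0.002], "turn": [0, 0, -0.1]}, {"dp": [0, 0, 0.002], "turn": [0, 0, -0.1]}])

```text
time: 14.68
tcp_pos: [0.6272, -0.1867, 0.0883]
orientation: [-46.6, 89.8, -117.9]
wrist_force: [0.3, -1.4, -3.4]
width: 0.0168
```

```bash
python3 st.py
```

```text
t14.68 tcp [ 0.6272 -0.1867  0.0883] x [-0.001 -0.003 -1.   ] baryaw -71.36 F [ 0.3 -1.4 -3.4] M [-0.26  -0.271  0.271] w 0.0168 q [ 39.  39. -38.  97.  29.  55.   8.]
```

Call:
step_arm(rows=[{"dp": [0, 0, 0], "turn": [0, 0, 0]}, {"dp": [0, 0, 0], "turn": [0, 0, 0]}, {"dp": [0, 0, 0.1], "turn": [0, 0, 0]}, {"dp": [0, 0, 0.2], "turn": [0, 0, 0]}, {"dp": [0, 0, 0.2], "turn": [0, 0, 0]}, {"dp": [-0.126, 0.096, 0], "turn": [0, 0, -0.096]}, {"dp": [-0.126, 0.096, 0], "turn": [0, 0, -0.096]}, {"dp": [-0.126, 0.096, 0], "turn": [0, 0, -0.096]}, {"dp": [-0.126, 0.096, 0], "turn": [0, 0, -0.096]}, {"dp": [-0.126, 0.096, 0], "turn": [0, 0, -0.096]}, {"dp": [-0.126, 0.096, 0], "turn": [0, 0, -0.096]}, {"dp": [0, 0, 0], "turn": [0, 0, 0]}], grip=0.4)

```text
time: 16.18
tcp_pos: [0.5151, -0.0936, 0.1803]
orientation: [75.5, 89.1, -22.1]
wrist_force: [0.9, 0.0, 0.5]
width: 0.0599
```

```bash
python3 st.py; python3 -c "
from h import *
a=snap('top','top5.png')[150:310,270:430];b=snap('side','side5.png')[80:250,220:400]
cv2.imwrite('pics/c5.png',np.hstack([cv2.resize(a,(400,400),interpolation=2),cv2.resize(b,(400,400),interpolation=2)]))"
```

```text
t16.18 tcp [ 0.5151 -0.0936  0.1803] x [ 0.014 -0.006 -1.   ] baryaw 82.38 F [0.9 0.  0.5] M [ 0.052  0.011 -0.014] w 0.0599 q [ 38.  20. -40. 110.  16.  54. -17.]
```

View pics/c5.png

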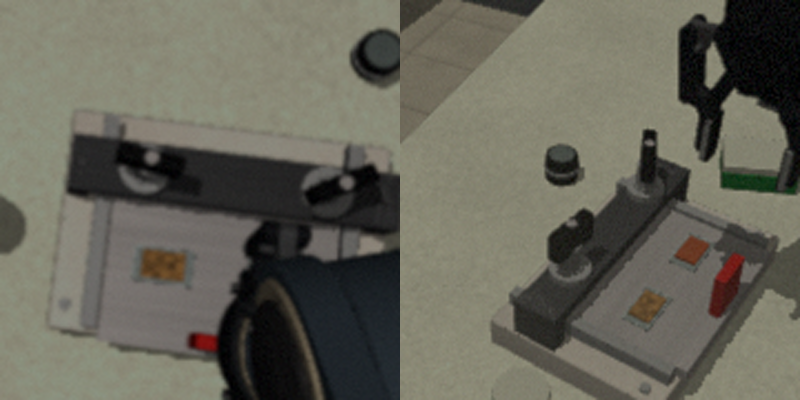

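Call:
step_arm(rows=[{"dp": [-0.007, -0.043, -0.1], "turn": [0.008, 0.018, 0.01]}, {"dp": [0, 0, -0.2], "turn": [0, 0, 0]}, {"dp": [0, 0, -0.2], "turn": [0, 0, 0]}, {"dp": [0, 0, 0], "turn": [0, 0, 0]}])

```text
time: 16.77
tcp_pos: [0.5176, -0.1062, 0.1007]
orientation: [-159.9, 89.9, 102.6]
wrist_force: [0.4, -0.3, 0.6]
width: 0.0597
```

```bash
python3 st.py; python3 -c "
from h import *
b=snap('side','side6.png')[110:230,290:410]
cv2.imwrite('pics/c6.png',cv2.resize(np.clip(b*1.7,0,255).astype('uint8'),(600,600),interpolation=2))"
```

```text
t16.77 tcp [ 0.5176 -0.1062  0.1007] x [-0.001  0.002 -1.   ] baryaw 82.57 F [ 0.4 -0.3  0.6] M [-0.027 -0.019  0.021] w 0.0597 q [ 36.  27. -36. 113.  22.  47. -20.]
```

View pics/c6.png

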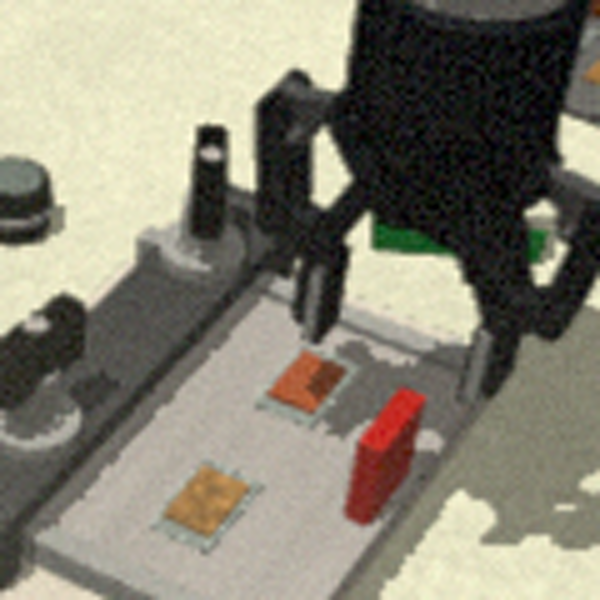

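Call:
step_arm(rows=[{"dp": [-0.024, 0.04, -0.1], "turn": [0, 0, 0]}, {"dp": [0, 0, -0.1], "turn": [0, 0, 0]}, {"dp": [0, 0, -0.1], "turn": [0, 0, 0]}, {"dp": [0, 0, 0], "turn": [0, 0, 0]}, {"dp": [0, 0, 0], "turn": [0, 0, 0]}])

```text
time: 17.45
tcp_pos: [0.5167, -0.1002, 0.0557]
orientation: [110.4, 89.7, 12.9]
wrist_force: [-0.3, -0.4, 0.3]
width: 0.0596
```

```bash
python3 st.py; python3 -c "
from h import *
b=snap('side','side7.png')[110:230,290:410]
cv2.imwrite('pics/c7.png',cv2.resize(np.clip(b*1.7,0,255).astype('uint8'),(600,600),interpolation=2))"
```

```text
t17.45 tcp [ 0.5167 -0.1002  0.0557] x [ 0.006  0.001 -1.   ] baryaw 82.56 F [-0.3 -0.4  0.3] M [-0.068  0.037  0.011] w 0.0596 q [ 33.  30. -34. 116.  25.  41. -24.]
```

View pics/c7.png

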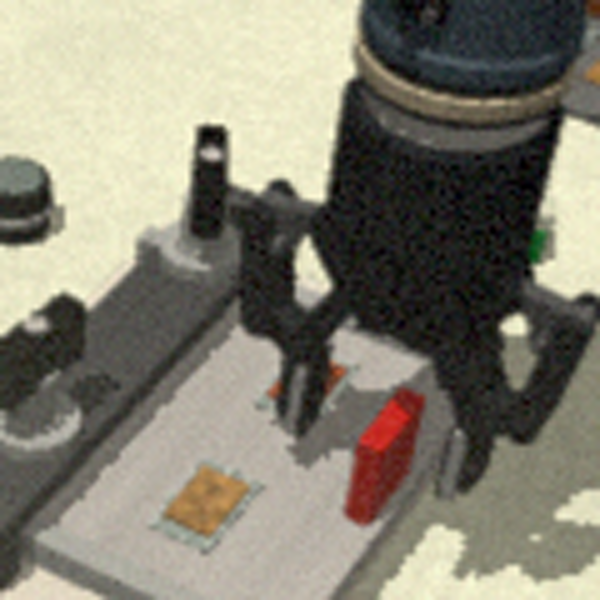

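Call:
step_arm(rows=[{"dp": [-0.018, 0, -0.015], "turn": [0.0, 0.006, 0]}, {"dp": [0, 0, 0], "turn": [0, 0, 0]}, {"dp": [0, 0, 0], "turn": [0, 0, 0]}], grip=-0.55)

```text
time: 17.88
tcp_pos: [0.5144, -0.1004, 0.0543]
orientation: [113.9, 89.9, 16.4]
wrist_force: [0.4, -0.1, 0.1]
width: 0.0192
```

```bash
python3 st.py
```

```text
t17.88 tcp [ 0.5144 -0.1004  0.0543] x [ 0.002  0.001 -1.   ] baryaw 82.55 F [ 0.4 -0.1  0.1] M [ 0.012  0.005 -0.043] w 0.0192 q [ 33.  30. -34. 116.  25.  41. -24.]
```

Call:
step_arm(rows=[{"dp": [0, 0, 0], "turn": [0, 0, 0]}, {"dp": [0, 0, 0], "turn": [0, 0, 0]}, {"dp": [0, 0, 0], "turn": [0, 0, 0]}], grip=-1)

```text
time: 18.25
tcp_pos: [0.5127, -0.1003, 0.0543]
orientation: [-131.0, 89.9, 131.3]
wrist_force: [-0.4, 0.6, 1.0]
width: 0.0109
```

```bash
python3 st.py
```

```text
t18.25 tcp [ 0.5127 -0.1003  0.0543] x [-0.001  0.001 -1.   ] baryaw 82.35 F [-0.4  0.6  1. ] M [ 0.039  0.236 -0.291] w 0.0109 q [ 33.  30. -34. 116.  25.  41. -24.]
```

Call:
step_arm(rows=[{"dp": [-0.04, 0.005, 0], "turn": [0, 0, 0]}, {"dp": [-0.04, 0.005, 0], "turn": [0, 0, 0]}, {"dp": [-0.04, 0.005, 0], "turn": [0, 0, 0]}])

```text
time: 18.62
tcp_pos: [0.4961, -0.0979, 0.0544]
orientation: [127.1, 89.8, 29.5]
wrist_force: [2.6, 1.3, -2.8]
width: 0.0111
```

```bash
python3 st.py
```

```text
t18.62 tcp [ 0.4961 -0.0979  0.0544] x [ 0.004  0.002 -1.   ] baryaw 82.34 F [ 2.6  1.3 -2.8] M [-0.041 -0.203 -0.301] w 0.0111 q [ 34.  29. -34. 118.  25.  40. -25.]
```

Call:
step_arm(rows=[{"dp": [-0.04, 0.005, 0], "turn": [0, 0, 0]}, {"dp": [-0.04, 0.005, 0], "turn": [0, 0, 0]}, {"dp": [-0.04, 0.005, 0], "turn": [0, 0, 0]}, {"dp": [-0.03, 0.004, 0], "turn": [0, 0, 0]}])

```text
time: 19.12
tcp_pos: [0.4718, -0.0944, 0.0544]
orientation: [130.8, 89.7, 33.2]
wrist_force: [3.1, 0.6, -3.7]
width: 0.0114
```

```bash
python3 st.py; python3 -c "
from h import *
b=snap('side','side8.png')[110:260,260:410]
cv2.imwrite('pics/c8.png',cv2.resize(np.clip(b*1.7,0,255).astype('uint8'),(600,600),interpolation=2))"
```

```text
t19.12 tcp [ 0.4718 -0.0944  0.0544] x [ 0.004  0.002 -1.   ] baryaw 82.36 F [ 3.1  0.6 -3.7] M [ 0.042 -0.24  -0.331] w 0.0114 q [ 34.  27. -35. 121.  25.  38. -25.]
```

View pics/c8.png

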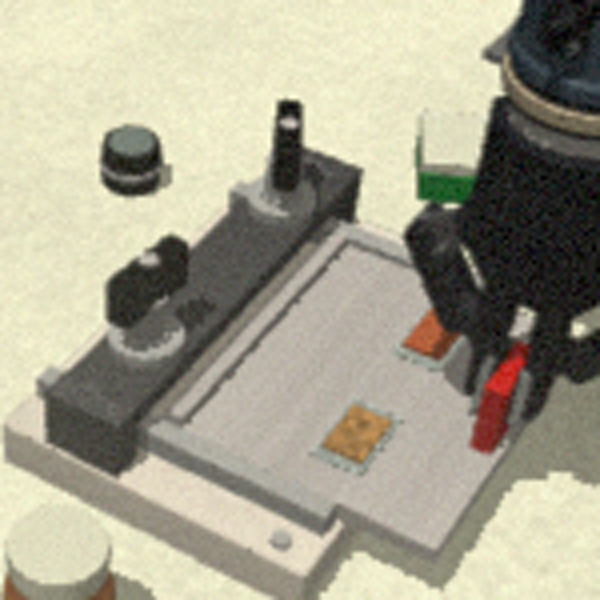

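Call:
step_arm(rows=[{"dp": [-0.025, 0.003, 0], "turn": [0, 0, 0]}, {"dp": [-0.02, 0.0025, 0], "turn": [0, 0, 0]}])

```text
time: 19.42
tcp_pos: [0.4641, -0.0933, 0.0543]
orientation: [136.6, 89.8, 38.9]
wrist_force: [2.8, 0.3, -3.7]
width: 0.0107
```

```bash
python3 st.py
```

```text
t19.43 tcp [ 0.4641 -0.0933  0.0543] x [ 0.003  0.003 -1.   ] baryaw 82.36 F [ 2.8  0.3 -3.7] M [ 0.138 -0.266 -0.306] w 0.0107 q [ 35.  27. -35. 122.  25.  38. -25.]
```

Call:
step_arm(rows=[{"dp": [-0.015, 0.002, 0], "turn": [0, 0, 0]}, {"dp": [-0.01, 0.001, 0], "turn": [0, 0, 0]}])

```text
time: 19.68
tcp_pos: [0.4633, -0.0932, 0.0544]
orientation: [116.0, 89.4, 18.4]
wrist_force: [8.7, 0.7, -10.4]
width: 0.0111
```

```bash
python3 st.py
```

```text
t19.68 tcp [ 0.4633 -0.0932  0.0544] x [ 0.01   0.003 -1.   ] baryaw 82.37 F [  8.7   0.7 -10.4] M [-0.121 -0.875 -0.334] w 0.0111 q [ 35.  27. -35. 123.  25.  37. -25.]
```

Call:
step_arm(rows=[{"dp": [-0.01, 0.001, 0], "turn": [0, 0, 0]}, {"dp": [-0.005, 0.0, 0], "turn": [0, 0, 0]}])

```text
time: 19.92
tcp_pos: [0.4634, -0.0932, 0.0544]
orientation: [114.0, 89.1, 16.4]
wrist_force: [6.1, 2.2, -6.9]
width: 0.0108
```

```bash
python3 st.py
```

```text
t19.93 tcp [ 0.4634 -0.0932  0.0544] x [ 0.014  0.004 -1.   ] baryaw 82.38 F [ 6.1  2.2 -6.9] M [ 0.002 -0.031 -0.197] w 0.0108 q [ 35.  26. -35. 123.  25.  37. -25.]
```

Call:
step_arm(rows=[{"dp": [0, 0, 0], "turn": [0, 0, 0]}, {"dp": [0, 0, 0], "turn": [0, 0, 0]}, {"dp": [0, 0, 0], "turn": [0, 0, 0]}], grip=0.1)

```text
time: 20.3
tcp_pos: [0.4621, -0.0937, 0.0545]
orientation: [109.1, 89.3, 11.6]
wrist_force: [0.1, -0.9, -0.3]
width: 0.0474
```

```bash
python3 st.py; python3 -c "
from h import *
b=snap('side','side9.png')[110:260,260:410]
cv2.imwrite('pics/c9.png',cv2.resize(np.clip(b*1.7,0,255).astype('uint8'),(600,600),interpolation=2))"
```

```text
t20.30 tcp [ 0.4621 -0.0937  0.0545] x [ 0.012  0.002 -1.   ] baryaw 82.50 F [ 0.1 -0.9 -0.3] M [-0.028  0.035  0.027] w 0.0474 q [ 35.  26. -35. 123.  25.  37. -25.]
```

View pics/c9.png

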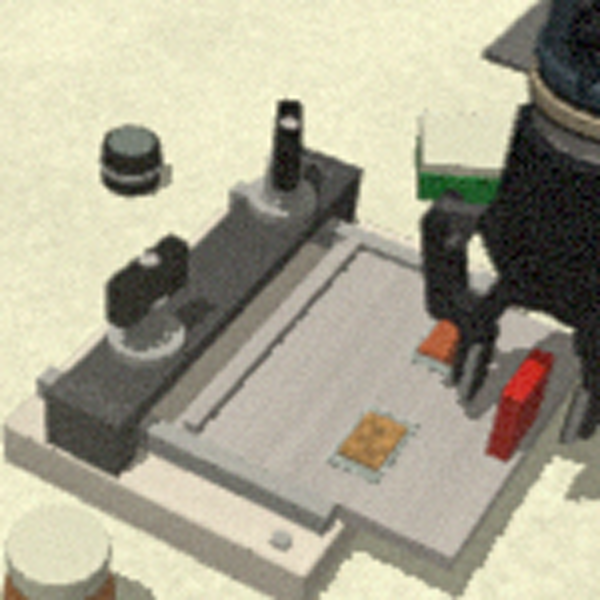

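Call:
step_arm(rows=[{"dp": [0, 0, 0.1], "turn": [0, 0, 0]}, {"dp": [0, 0, 0.2], "turn": [0, 0, 0]}, {"dp": [0, 0, 0.3], "turn": [0, 0, 0]}, {"dp": [0, -0.25, 0.2], "turn": [0, 0, 0]}, {"dp": [0, -0.3, 0], "turn": [0, 0, 0]}, {"dp": [0, -0.3, 0], "turn": [0, 0, 0]}, {"dp": [0, -0.3, 0], "turn": [0, 0, 0]}, {"dp": [0, -0.3, 0], "turn": [0, 0, 0]}, {"dp": [0, 0, 0], "turn": [0, 0, 0]}])

```text
time: 21.48
tcp_pos: [0.4618, -0.3168, 0.1886]
orientation: [87.2, 88.8, -10.0]
wrist_force: [-0.8, -0.6, 0.5]
width: 0.0473
```

```bash
python3 st.py
python3 - <<'E'
from h import *
a=snap('top','top10.png');b=snap('side','side10.png')
from ov import *
p=[.6061,-.1116,-.1259]
ya=np.radians(8+76);yb=np.radians(19-77)
overlay(p,ya,yb,-.0927-.05,"ov10","10")
x=cv2.imread("pics/ov10_top.png");y=cv2.imread("pics/ov10_side.png")
cv2.imwrite("pics/c10.png",np.hstack([cv2.resize(x,(400,400)),cv2.resize(y,(400,400))]))
E
```

```text
t21.48 tcp [ 0.4618 -0.3168  0.1886] x [ 0.02  -0.004 -1.   ] baryaw 82.87 F [-0.8 -0.6  0.5] M [ 0.03   0.016 -0.036] w 0.0473 q [ 59.  22. -36. 106.  15.  56.   9.]
```

View pics/c10.png

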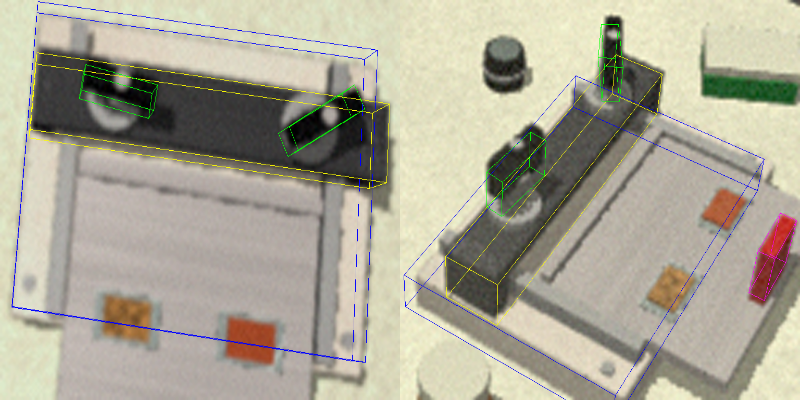

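View pics/top10.png

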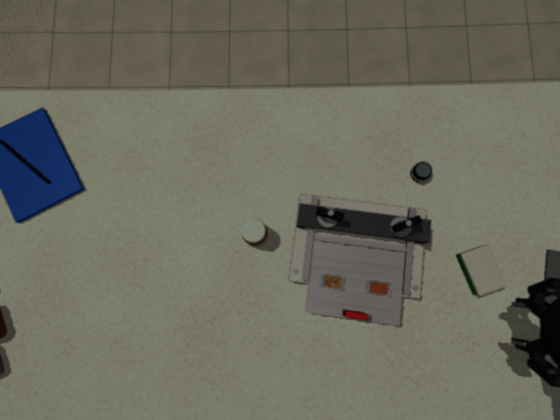

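```bash
python3 -c "
from workcell import r
print(r.hand_in())"
```

```text
the job is handed in; nothing more can be done
None
```

Both knobs are backed off, the carrier is drawn out to its stop and released, and the job was handed in at about 21.5 s of the 72 s allowed.

- **Knobs:** The knob on the jig's +y side loosened anticlockwise. The one on the −y side loosened clockwise, so that is the left-hand thread. I guessed right on the first try for each. I turned each about 1.3 rad past first slip, beyond the 0.8 rad it needs and short of the 1.7 rad end stop. The highest wrist torque about a knob axis in the readings was 0.27 N m, and about 0.2 N m while slipping.
- **Carrier:** It slid at about 3 N. After roughly 50 mm of gripper travel the force rose to about 9 N and the gripper stopped moving, so I took that as the stop and let go.
- **Last pictures:** The red tab sits 50–51 mm out, in line with the model drawn at 50 mm in the side view. Both knobs stay turned. The jar, slide box and loupe look unmoved, and the gripper was clear with near-zero force.
- **Disagreements:**
  - The white base outline fitted up to 5 pixels off in the pictures, though the knobs and tab mostly fitted within 1–2 pixels, so I placed the grasps on those.
  - The finger opening read about 11 mm on the 12 mm tab and about 16.5 mm on the 14 mm bars.

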